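Hold the gear-side plate over an open fishing reel

ROBOT

A 6-joint arm with a two-finger parallel gripper is mounted at the origin on the work surface. World frame = base frame: x ahead of the robot, y to its left, z up, the work surface at z = 0. Lengths are in m, angles in rad, forces in N, time in s.
With the tool pointing down it reaches from about 0.375 to 0.75 m from the base axis. Payload 9 kg.
Tool frame: the origin (TCP) lies at the very end of the fingers, on their centre line; the grasp point (between the pads) lies env.grip_point_offset behind it (env.grip_point_offset is the distance from the TCP to the grasp point, in m); z points along the fingers, y is the line along which they close (so a half turn about z gives the same grasp; the last joint's range is limited). The gripper opens to 85 mm and grips with 20 to 120 N. Pads are 22 mm wide; open, the fingers measure 114 mm over their backs; the gripper's body (76 mm by 85 mm) begins 54 mm behind the grasp point. The pads swing forward as they close: fully open they stand 13 mm farther back than shut.
Start: joints at [-1.488, 0.104, 0.097, 1.564, 0, 1.353], TCP at [0.178, -0.573, 0.196] pointing down, gripper open.
Joint ranges: [-2.99, 2.99], [-0.84, 1.86], [-1.1, 1.16], [-1.84, 2.11], [-1.51, 1.56], [-3.14, 3.14]. Speed limits (rad/s): [2.22, 2.22, 2.57, 3.14, 3.14, 3.14].

INTERFACE

Orientations are given as a 3x3 rotation matrix whose columns are the frame's x, y, z axes.
In Python, from bench import sense, optics, workorder, env gives the robot as it stands.
- The arm moves only by the tool move_arm, never from a script. Its argument "series" is a list of rows, each a list of 7 numbers: the shift along the world's x, y, z in m, then the turn, a rotation vector about the world's x, y, z in degrees, then the opening in per cent of the stroke, from 0 (shut) to 100 (fully open). A call has 1 to 10 rows; each row is the pose to reach, as a shift and turn from the pose commanded when the call began; what a row does not reach only later rows make up. A row lasts 1/8 s, in which the tool goes at most 62.5 mm and 10.7 degrees, less where a joint would pass 70% of its speed; a pose out of reach is approached as far as the arm can. A call with a gripper value outside its range is refused whole. The fingers move at their own pace and stop on an object; "squeeze" is the grip in N (left out, the last holds). Time passes only in rows, so rows that repeat a pose let the fingers close. It gives the time, the measured TCP pose, the force, the opening and the grip force at its end, in the units of the state.
- sense(): the state, without advancing time (a new reading comes with each control period).
- optics.grab_frame(name): name is "side" or "top"; returns a dict with "pixels" (384x512x3 uint8, red, green, blue), "camera_matrix" (3x3 intrinsics, pixels), "cam_to_world" (4x4, takes a point from camera to world coordinates). Camera axes: x right, y down, z forward; pixel columns grow to the right and rows downward; lengths in m; the calibration is good to about 2 mm. A picture is of the moment at which its call begins. There is no depth.
- workorder.finish_job(): hands the job in; it is judged then, once.
The state is a dict: "clock": time; "q": joint angles; "dq": joint speeds; "joint_torque": joint torques, N m; "tcp_pos": TCP position; "orientation": TCP orientation; "wrist_force": force on the tool from outside, world axes, zero at the start; "wrist_torque": the same for the moment, N m; "grip_width": finger opening in m; "grasp_force": force on a finger pad.
Only numpy, scipy, OpenCV 4.12 (cv2) and the standard library are available. Lean on these libraries where they do the work, as an engineer would, in place of code of your own. Each camera call takes 0.05 s, during which the arm holds its last target. There are 200 camera calls.

TASK

Take the gold gear-side plate of the fishing reel (the egg-shaped one with the crank post) by its post out of the parts tray, lift it over the screwdriver block without touching the block, and stop with it hovering level about a centimetre above the rim of the open reel frame, egg outline exactly over egg outline with the post over the rim's lobe, not touching the reel. Finish while still holding it there motionless, so that I can guide the spool shaft into the gears by hand: do not put it down or let go. Keep the plate level all the way so the gears stay in, and leave the reel, the tools and the other parts where they lie.

Things in the scene. Friction and masses are not known exactly. Their poses are not given: they have to be found in the camera images.
- gear_plate: Gear-side plate, loose, gold, 210 g, face up in one bay of the tray. Egg-shaped: disc r 46 mm, 15 thick, about the origin (centre of the underside), plus lobe r 26, 16 thick, centred 34 mm along x. z up. On the lobe's centre stands the crank post: foot ring r 18 up to z 20, then a plain round post 24 mm in diameter, z 20 to 44: grip it from above, any side. Mass centre 16 mm from the post axis.
- gear_plate_post (a point): Centre of the top end of the crank post of the gear-side plate: 34 mm along the plate's x axis, 44 mm above its underside.
- reel_frame: Open reel frame, loose, gold, 420 g, lying on its side on the bench, open side up. Cage 92 mm across, 54 high: bottom plate, pillars, spool, top rim. Rim egg-shaped like the plate: r 46 mm about the origin's vertical, lobe r 26 centred 34 mm along x. At -x the reel's foot stands out to 59 mm, 37 high. Spool and shaft end 1 mm below the rim top. Origin: centre of underside; x to the lobe, z up.
- frame_rim (a point): Centre of the round part of the frame's top rim, at the height of the rim's top face (54 mm above the bench); axes as the frame's.
- frame_lobe (a point): Centre of the lobe of the frame's top rim, 34 mm along the frame's x axis, at the height of the rim's top face; the post belongs above it.
- parts_tray: Grey plastic parts tray, fixed, 270 mm (its x) by 145 mm (its y), walls 28 mm high and 4 mm thick, inner floor 4 mm above the bench, one cross wall in the middle (25 mm high) making two bays. Origin: centre of its underside. It stands left or right of the screwdriver block, the reel frame on the other side.
- driver_block: Wooden screwdriver block, fixed, between the tray and the reel frame: 280 mm long (its x), 50 mm wide, 50 mm high, with four screwdrivers and a pair of pliers standing in it in a row, handles up. The tools are firm in the block; the tallest reaches 146 mm above the bench. Origin: centre of its underside.
- round_plate: The other side plate, to be left alone: round gold disc of radius 46 mm, 14 mm thick (18 mm over its small knob), with no lobe and no post, lying in the other bay of the tray. Origin: centre of its underside.
- crank: Crank arm, left alone: flat gold bar 22 by 95 mm with an upright gold knob 53 mm high at one end (+y, 36 mm from the origin), beside the reel frame. Origin: middle of the bar's underside.
- box_wrench: Steel ring spanner 152 mm long (its y), 8 mm thick, lying beside the reel frame near its foot; left alone. Origin: its middle, on the bench.
- spare_spool: Spare gold spool standing on the bench beyond the block, 74 mm in diameter, 40 mm high with a steel shaft up to 66 mm; left alone. Origin: centre of its underside.
- oil_bottle: Small white oil bottle, 34 mm in diameter, 95 mm high, standing; left alone. Origin: centre of its underside.
- adjustable_wrench: Dark steel adjustable wrench 200 mm long (its x), 12 mm thick, lying; left alone. Origin: near its middle, on the bench.
- side_cutters: Side cutters with red handles, 145 mm long (its x), 12 mm thick, lying; left alone. Origin: near the middle, on the bench.
- loose_driver: Red-handled screwdriver, 200 mm long, lying on the bench away from the other things (along its x); left alone. Origin: on the bench beneath it.
Things that resemble listed ones, but are neither listed nor needed, are in the scene too. Leave any green look-alike of the gear_plate alone. What is shaped like the reel_frame but pink is not meant.

How it is judged:
On the way, in this order (a step that is already met when the one before it is completed fails the run):
1. the plate is lifted out of the tray in the gripper (height (world z) of gear_plate above 0.045 m and contact force between gear_plate and the fingers above 0.5 N), for 0.1 s.
2. the plate passes over the screwdriver block (height (world z) of gear_plate above 0.12 m and y of gear_plate in the frame of driver_block between -0.09 and 0.09 m and x of gear_plate in the frame of driver_block between -0.2 and 0.2 m), for 0.04 s.
At the end, for the whole second after the job is handed in: Plate in the gripper, at rest, level within 0.10 rad, underside 3 to 18 mm above the rim top, disc centre within 6 mm and post within 8 mm of their places over the rim, turned within 0.15 rad, not touching the reel, which has moved less than 10 mm (horizontal distance between gear_plate and frame_rim below 0.006 m and horizontal distance between gear_plate_post and frame_lobe below 0.008 m and angle between the x axis of gear_plate and the x axis of reel_frame, either way round below 0.15 rad and angle between gear_plate's own z axis and vertical below 0.1 rad and z of gear_plate in the frame of frame_rim between 0.003 and 0.018 m and contact force between gear_plate and reel_frame below 0.05 N and contact force between gear_plate and the fingers above 1 N and linear speed of gear_plate below 0.02 m/s and distance of reel_frame from where it was at the start of the episode below 0.01 m and angle between reel_frame's own z axis and vertical below 0.05 rad); the arm keeps its last pose, push and grip.
It fails at once if the plate knocks against the reel (contact force between gear_plate and reel_frame above 0.5 N).
It fails at once if the screwdriver block is touched (contact force between driver_block and anything else above 1 N).
It fails at once if the plate is tipped (angle between gear_plate's own z axis and vertical above 0.4 rad).
It fails at once if the reel is pushed aside (distance of reel_frame from where it was at the start of the episode above 0.01 m).
It fails at once if a bystander is displaced (distance of any of round_plate, crank, box_wrench, spare_spool, oil_bottle, adjustable_wrench, side_cutters, loose_driver from where it was at the start of the episode above 0.02 m).
It also fails if it takes over 48 s, if anything falls off the work surface, if the arm or the gripper's body presses on something with over 40 N, if the wrist force passes 120 N, or if a joint passes its speed limit or range.

## Working session

There is one attempt and no reset: what is moved stays moved. The work goes in short steps, Python scripts to look and compute and a tool call to move; the robot and the scene stay as the last step left them, time stands still between calls to the robot, and variables do not carry over. Pictures are saved under pics/ and viewed, at most 10 in all, crops included, and the job is handed in when it is done.

Besides the shell and the picture viewer there is one more tool, called after "Request:" in YAML: its name, and indented under it one key for each argument. move_arm: Moves the arm, as the interface text tells. Its arguments: {"type":"object","properties":{"series":{"type":"array"},"squeeze":{"type":"number"}},"required":["series"]}

```bash
mkdir -p pics && cat > h.py <<'E'
import numpy as np, cv2
from bench import sense, optics, workorder, env
def grab(n,f=None):
    d=optics.grab_frame(n)
    if f: cv2.imwrite('pics/'+f,d['pixels'][:,:,::-1])
    return d
def cast(d,uv,z):
    K=d['camera_matrix'];T=d['cam_to_world']
    uv=np.atleast_2d(np.asarray(uv,float))
    r=np.c_[uv,np.ones(len(uv))]@np.linalg.inv(K).T@T[:3,:3].T
    o=T[:3,3]
    return o+r*((z-o[2])/r[:,2])[:,None]
def proj(d,P):
    T=np.linalg.inv(d['cam_to_world']);P=np.atleast_2d(P)
    p=(P@T[:3,:3].T+T[:3,3])@d['camera_matrix'].T
    return p[:,:2]/p[:,2:]
E
python3 - <<'E'
from h import *
import pickle
o={}
for n in('top','side'):
    d=grab(n,n+'0.png');o[n]=d;print(n,d['cam_to_world'].round(3).tolist(),d['camera_matrix'].round(1).tolist())
pickle.dump(o,open('f0.pkl','wb'))
s=sense();print(s,env.grip_point_offset)
E
```

```text
top [[0.012, -0.991, 0.137, 0.378], [-1.0, -0.008, 0.026, -0.072], [-0.024, -0.137, -0.99, 1.362], [0.0, 0.0, 0.0, 1.0]] [[411.0, 0.0, 251.6], [0.0, 411.0, 191.4], [0.0, 0.0, 1.0]]
side [[-0.999, -0.011, 0.032, 0.52], [-0.032, 0.603, -0.797, 0.767], [-0.011, -0.798, -0.603, 0.685], [0.0, 0.0, 0.0, 1.0]] [[364.5, 0.0, 258.8], [0.0, 364.5, 189.9], [0.0, 0.0, 1.0]]
{'clock': 0.1, 'q': array([-1.48772593e+00,  1.04619420e-01,  9.65824341e-02,  1.56394417e+00,
        6.92933012e-06,  1.35308736e+00]), 'dq': array([-7.32599193e-05, -2.09622225e-03,  1.75399719e-03,  8.02384822e-04,
       -5.27861407e-04, -1.44387352e-03]), 'joint_torque': array([ 7.14047172e-03, -5.58205211e+01,  5.04721034e+01,  1.31466580e-02,
       -2.73647256e-04,  1.14668100e-05]), 'tcp_pos': array([ 0.17773596, -0.57271202,  0.19543142]), 'orientation': array([[ 9.55105894e-01,  2.96264617e-01, -9.14059880e-05],
       [ 2.96264515e-01, -9.55105199e-01,  1.18132268e-03],
       [ 2.62681777e-04, -1.15536860e-03, -9.99999298e-01]]), 'wrist_force': array([ 0.48187735, -0.32348693, -0.15971537]), 'wrist_torque': array([ 0.03325602, -0.03891899, -0.0144452 ]), 'grasp_force': 0.0, 'grip_width': 0.08554785750494087} 0.0187
```

View pics/top0.png

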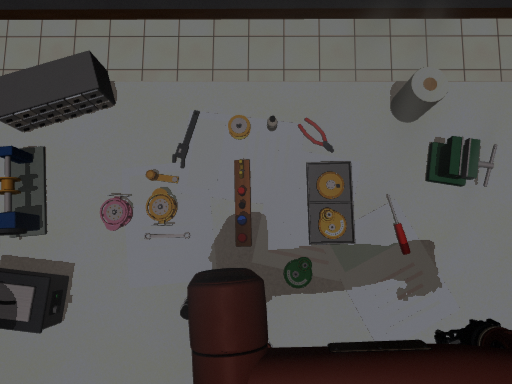

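View pics/side0.png

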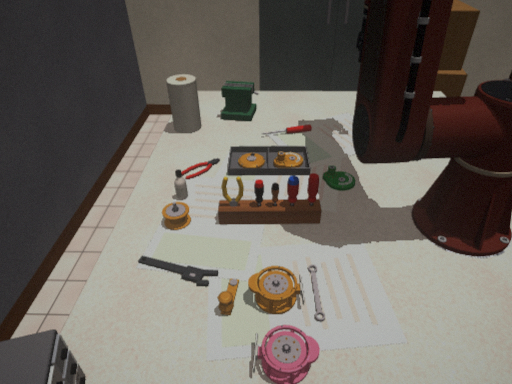

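The top view shows the gear plate in the tray at about (332,222) and the gold frame at (161,206). The pink and green look-alikes are at (116,211) and (298,271). I'll zoom in on the plate and the frame.

```bash
python3 - <<'E'
from h import *
import pickle
o=pickle.load(open('f0.pkl','rb'))
def crop(n,c,w,h,s):
    p=o[n]['pixels'][c[1]-h:c[1]+h,c[0]-w:c[0]+w,::-1]
    p=cv2.resize(p,None,fx=s,fy=s,interpolation=cv2.INTER_CUBIC)
    return np.clip(p*1.5,0,255).astype(np.uint8)
a=[crop('top',(161,206),32,24,6),crop('top',(332,222),32,24,6)]
b=[crop('side',(275,288),32,24,6),crop('side',(290,160),32,24,6)]
cv2.imwrite('pics/c.png',np.vstack([np.hstack(a),np.hstack(b)]))
E
```

```text
(no output)
```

View pics/c.png

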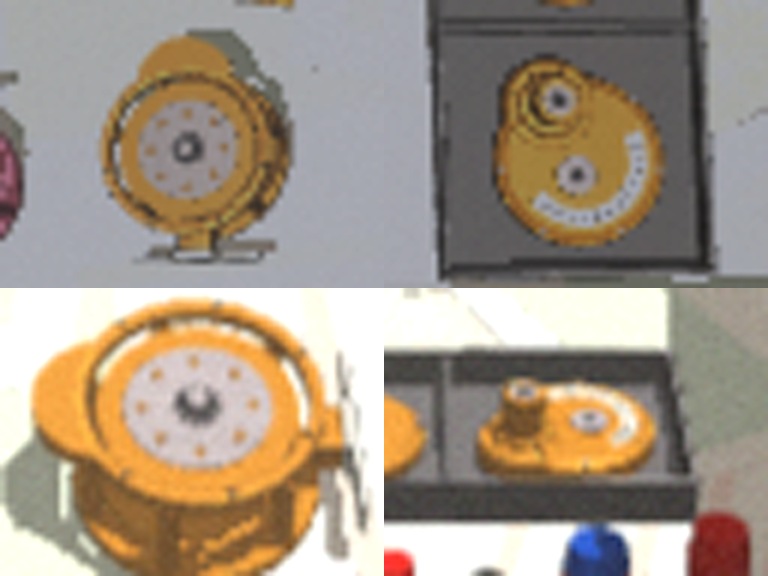

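The crop shows the frame with its white spool disc at about (160,206), its lobe toward image up (+x) and its foot down. The plate's post top is at about (328,215) and its disc hub at (332,227). Next I'll measure both in the two views.

```bash
cat > m.py <<'E'
from h import *
import pickle
from scipy.optimize import least_squares
o=pickle.load(open('f0.pkl','rb'))
def gold(d,c,r):
    hsv=cv2.cvtColor(d['pixels'],cv2.COLOR_RGB2HSV)
    m=cv2.inRange(hsv,(8,110,50),(28,255,255))
    k=np.zeros_like(m);cv2.circle(k,c,r,255,-1)
    m=m&k
    cs=max(cv2.findContours(m,cv2.RETR_EXTERNAL,cv2.CHAIN_APPROX_NONE)[0],key=cv2.contourArea)
    return cs[:,0,:].astype(float)
def white(d,c,r):
    hsv=cv2.cvtColor(d['pixels'],cv2.COLOR_RGB2HSV)
    k=np.zeros(hsv.shape[:2],np.uint8);cv2.circle(k,c,r,255,-1)
    m=cv2.inRange(hsv,(0,0,0),(180,75,255))&k
    n,l,s,ce=cv2.connectedComponentsWithStats(m)
    return [(s[i,4],ce[i].round(1)) for i in range(1,n) if s[i,4]>4]
def eggdist(p,x):
    d1=np.hypot(*(p-x[:2]).T)-.046
    c=x[:2]+.034*np.array([np.cos(x[2]),np.sin(x[2])])
    d2=np.hypot(*(p-c).T)-.026
    return np.minimum(d1,d2)
def fit(p,x0):
    keep=np.ones(len(p),bool)
    for i in range(4):
        r=least_squares(lambda x:eggdist(p[keep],x),x0,loss='soft_l1',f_scale=.001)
        x0=r.x;keep=abs(eggdist(p,x0))<.004
    return r.x,keep.sum(),len(p),np.sqrt(np.mean(eggdist(p[keep],r.x)**2))
E
python3 - <<'E'
from m import *
for n,c,r,rw,z in (('top',(160,206),20,10,.054),('side',(272,288),30,13,.054)):
    d=o[n];
    w=max(white(d,c,rw),key=lambda t:t[0]);C=cast(d,w[1],.053)[0]
    p=cast(d,gold(d,c,r),z)[:,:2]
    print('frame',n,w,C.round(4),fit(p,[C[0],C[1],0.]))
    q=p-C[:2];R=np.hypot(*q.T);a=np.degrees(np.arctan2(q[:,1],q[:,0]))
    for b in range(-180,180,20):
        k=(a>=b)&(a<b+20)
        if k.any():print(b,(R[k].max()*1000).round(1),end='; ')
    print()
for n,c,r,z in (('top',(332,222),20,.019),('side',(289,159),20,.019)):
    d=o[n];p=cast(d,gold(d,c,r),z)[:,:2]
    for w in white(d,c,16):print(w[0],w[1],cast(d,w[1],.048)[0].round(4),cast(d,w[1],.02)[0].round(4))
    C=p.mean(0)
    print('plate',n,C,[fit(p,[C[0],C[1],t]) for t in (0.,.6,-.6)][0:3])
E
```

```text
frame top (np.int32(199), array([159.7, 206.5])) [0.5072 0.2573 0.053 ] (array([0.50620416, 0.25369398, 0.16747455]), np.int64(85), 94, np.float64(0.0019236031636087189))
-180 51.4; -160 51.1; -140 51.9; -120 54.5; -100 53.8; -80 50.4; -60 48.9; -40 53.7; -20 60.1; 0 60.2; 20 54.1; 40 45.5; 60 45.9; 80 45.1; 100 44.5; 120 44.0; 140 43.8; 160 46.7; 
frame side (np.int32(300), array([274. , 284.4])) [0.5101 0.2664 0.053 ] (array([ 0.506092  ,  0.27106383, -0.24783417]), np.int64(58), 143, np.float64(0.0019219833503246835))
-180 53.4; -160 50.4; -140 51.7; -120 51.9; -100 50.9; -80 49.5; -60 47.7; -40 54.3; -20 56.4; 0 53.8; 20 50.4; 40 60.2; 60 68.5; 80 71.5; 100 70.8; 120 65.7; 140 55.6; 160 54.9; 
92 [340.4 213.2] [ 0.4916 -0.3218  0.048 ] [ 0.494  -0.3271  0.02  ]
20 [328.8 214.2] [ 0.488  -0.2849  0.048 ] [ 0.4904 -0.2894  0.02  ]
26 [317.7 221.2] [ 0.4654 -0.2494  0.048 ] [ 0.4672 -0.2532  0.02  ]
85 [336.2 229.6] [ 0.4393 -0.3076  0.048 ] [ 0.4406 -0.3126  0.02  ]
31 [331.5 226.6] [ 0.4487 -0.2929  0.048 ] [ 0.4502 -0.2976  0.02  ]
plate top [ 0.46004186 -0.29682512] [(array([ 0.45717674, -0.29946816,  0.4307637 ]), np.int64(80), 86, np.float64(0.00214125164522809)), (array([ 0.45717677, -0.29946817,  0.43076446]), np.int64(80), 86, np.float64(0.0021412519426367202)), (array([ 0.45959589, -0.29912679, -0.50453915]), np.int64(58), 86, np.float64(0.0017414231071721767))]
414 [290.6 158. ] [ 0.4551 -0.2493  0.048 ] [ 0.4522 -0.294   0.02  ]
8 [280.5 152.5] [ 0.4875 -0.2833  0.048 ] [ 0.4861 -0.3295  0.02  ]
14 [291.8 157.9] [ 0.4511 -0.2499  0.048 ] [ 0.4481 -0.2947  0.02  ]
plate side [ 0.45767537 -0.28497445] [(array([ 0.45817943, -0.28603271,  0.67772547]), np.int64(50), 90, np.float64(0.001711843213609548)), (array([ 0.45817943, -0.28603271,  0.67772547]), np.int64(50), 90, np.float64(0.0017118432135965046)), (array([ 0.46371343, -0.28368163, -0.58896585]), np.int64(31), 90, np.float64(0.0021224706237955933))]
```

```bash
cat >> m.py <<'E'
def goldsub(d,c,r,s=4):
    u0,v0=c[0]-r,c[1]-r
    p=d['pixels'][v0:v0+2*r,u0:u0+2*r]
    p=cv2.resize(p,None,fx=s,fy=s,interpolation=cv2.INTER_LINEAR)
    hsv=cv2.cvtColor(p,cv2.COLOR_RGB2HSV)
    m=cv2.inRange(hsv,(8,90,50),(28,255,255))
    cs=max(cv2.findContours(m,cv2.RETR_EXTERNAL,cv2.CHAIN_APPROX_NONE)[0],key=cv2.contourArea)[:,0,:].astype(float)
    return (cs+.5)/s-.5+[u0,v0]
def arcfit(d,c,r,z,x0,lim=0.1):
    p=cast(d,goldsub(d,c,r),z)[:,:2]
    cam=d['cam_to_world'][:2,3]-np.array(x0[:2]);cam/=np.hypot(*cam)
    x=np.array(x0,float)
    for i in range(3):
        q=p-x[:2];q=q/np.hypot(*q.T)[:,None]
        x=x;k=q@cam<lim
        f=fit(p[k],x);x=f[0]
    return f,np.r_[x[:2]+.034*np.array([np.cos(x[2]),np.sin(x[2])])].round(4)
E
python3 - <<'E'
from m import *
for lim in(-.2,.1,.3):
  for t in (-.1,.15):
    print(lim,'frame top',arcfit(o['top'],(160,206),20,.054,[.508,.259,t],lim))
    print(lim,'frame side',arcfit(o['side'],(272,288),32,.054,[.508,.259,t],lim))
  print(lim,'plate top',arcfit(o['top'],(332,222),20,.019,[.457,-.299,.4],lim))
  print(lim,'plate side',arcfit(o['side'],(289,159),21,.019,[.457,-.299,.4],lim))
d=o['top']
# foot (non gold) pixel cast & spool two-view triangulation
A,B=[(o[n]['cam_to_world'][:3,3],cast(o[n],u,0)[0]) for n,u in(('top',(159.7,206.5)),('side',(274,284.4)))]
u=A[1]-A[0];v=B[1]-B[0];st=np.linalg.lstsq(np.c_[u,-v],B[0]-A[0],rcond=None)[0]
print(A[0]+u*st[0],B[0]+v*st[1])
print(cast(d,(162,223.7),.03))
E
```

```text
-0.2 frame top ((array([0.50809674, 0.25653808, 0.07886245]), np.int64(152), 152, np.float64(0.0003592797544437328)), array([0.542 , 0.2592]))
-0.2 frame side ((array([0.50697423, 0.26115051, 0.01128505]), np.int64(201), 201, np.float64(0.0004342170708438209)), array([0.541 , 0.2615]))
-0.2 frame top ((array([0.50809674, 0.25653808, 0.07886245]), np.int64(152), 152, np.float64(0.00035927975444885165)), array([0.542 , 0.2592]))
-0.2 frame side ((array([0.50697423, 0.26115051, 0.01128505]), np.int64(201), 201, np.float64(0.0004342170708350997)), array([0.541 , 0.2615]))
-0.2 plate top ((array([ 0.45747947, -0.2989623 ,  0.49233917]), np.int64(147), 147, np.float64(0.0007359032623837004)), array([ 0.4874, -0.2829]))
-0.2 plate side ((array([ 0.45833082, -0.28830071,  0.4       ]), np.int64(72), 193, np.float64(0.0022782451780049132)), array([ 0.4896, -0.2751]))
0.1 frame top ((array([0.50824063, 0.2564833 , 0.07969038]), np.int64(187), 187, np.float64(0.0004361978429513439)), array([0.5421, 0.2592]))
0.1 frame side ((array([0.50680593, 0.26117354, 0.00782208]), np.int64(248), 254, np.fl
[... 905 characters left out ...]
408, 0.2616]))
0.3 frame top ((array([0.50824385, 0.2565101 , 0.07908458]), np.int64(208), 208, np.float64(0.00046146485713412846)), array([0.5421, 0.2592]))
0.3 frame side ((array([0.50684096, 0.26116704, 0.01152738]), np.int64(266), 289, np.float64(0.0006062214177748292)), array([0.5408, 0.2616]))
0.3 plate top ((array([ 0.45737524, -0.29904076,  0.49955528]), np.int64(210), 210, np.float64(0.0007617404865944938)), array([ 0.4872, -0.2828]))
0.3 plate side ((array([ 0.45999367, -0.28721372,  0.5527453 ]), np.int64(89), 244, np.float64(0.002361737223505553)), array([ 0.4889, -0.2694]))
[0.5080683  0.25957544 0.04404391] [0.50993821 0.25937003 0.04417727]
[[0.45331587 0.25318393 0.03      ]]
```

Request:
move_arm:
  series:
    - [0.031,0.029,0,0,0,10,60]
    - [0.062,0.058,0,0,0,20,60]
    - [0.093,0.087,0,0,0,30,60]
    - [0.124,0.116,0,0,0,40,60]
    - [0.155,0.145,0,0,0,50,60]
    - [0.186,0.174,0,0,0,60,60]
    - [0.217,0.203,0,0,0,70,60]
    - [0.248,0.232,0,0,0,80,60]
    - [0.279,0.261,0,0,0,90,60]
    - [0.31,0.289,0,0,0,100,60]

```text
clock: 1.35
tcp_pos: [0.4886, -0.2829, 0.1958]
orientation: [[-0.463, 0.886, -0.0], [0.886, 0.463, 0.0], [0.0, -0.0, -1.0]]
wrist_force: [0.0, -0.6, 0.4]
grip_width: 0.0511
grasp_force: 0.0
```

Request:
move_arm:
  series:
    - [0,0,-0.04,0,0,0,60]
    - [0,0,-0.08,0,0,0,60]
    - [0,0,-0.12,0,0,0,60]
    - [0,0,-0.12,0,0,0,60]
    - [0,0,-0.12,0,0,0,60]

```text
clock: 1.98
tcp_pos: [0.4882, -0.2846, 0.0777]
orientation: [[-0.458, 0.889, 0.001], [0.889, 0.458, -0.001], [-0.001, 0.0, -1.0]]
wrist_force: [-0.0, -0.5, 1.1]
grip_width: 0.0513
grasp_force: 0.0
```

```bash
python3 - <<'E'
from h import *
a=grab('top');b=grab('side')
f=lambda d,c:cv2.resize(d['pixels'][c[1]-48:c[1]+48,c[0]-64:c[0]+64,::-1],None,fx=5,fy=5)[:,:400]
cv2.imwrite('pics/d.png',np.hstack([cv2.resize(d['pixels'][c[1]-40:c[1]+40,c[0]-32:c[0]+32,::-1],None,fx=6,fy=6,interpolation=2) for d,c in((a,(332,215)),(b,(287,150)))]))
s=sense();print(s['tcp_pos'],s['orientation'][:,1],s['grip_width'],s['q'])
E
```

```text
[ 0.48874228 -0.28506185  0.07839731] [0.88917582 0.45756446 0.00106222] 0.05132350550864782 [-7.59161235e-01  7.26416051e-03 -2.16513488e-01  1.34396984e+00
  5.91954556e-05  3.36382246e-01]
```

View pics/d.png

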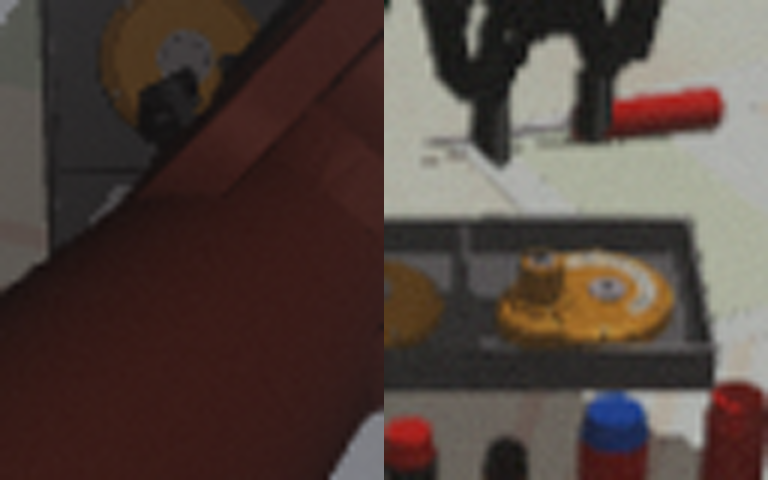

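The side view shows the open fingers, with tips at about (490,160) and (595,140) in the crop, straight above the post. I'll descend.

Request:
move_arm:
  series:
    - [0,0.001,-0.02,0,0,0,60]
    - [0,0.001,-0.035,0,0,0,60]
    - [0,0.001,-0.045,0,0,0,60]
    - [0,0.001,-0.051,0,0,0,60]
    - [0,0.001,-0.051,0,0,0,60]
    - [0,0.001,-0.051,0,0,0,60]

```text
clock: 2.82
tcp_pos: [0.488, -0.2833, 0.0256]
orientation: [[-0.458, 0.889, 0.001], [0.889, 0.458, -0.0], [-0.001, 0.0, -1.0]]
wrist_force: [-0.4, 0.5, 0.1]
grip_width: 0.051
grasp_force: 0.0
```

Request:
move_arm:
  series:
    - [0,0,0,0,0,0,30]
    - [0,0,0,0,0,0,25]
    - [0,0,0,0,0,0,20]
    - [0,0,0,0,0,0,10]
    - [0,0,0,0,0,0,0]
    - [0,0,0,0,0,0,0]
    - [0,0,0,0,0,0,0]
    - [0,0,0,0,0,0,0]
  squeeze: 70

```text
clock: 3.82
tcp_pos: [0.4878, -0.2831, 0.0251]
orientation: [[-0.458, 0.889, 0.0], [0.889, 0.458, 0.0], [0.0, 0.0, -1.0]]
wrist_force: [0.7, -0.3, -0.0]
grip_width: 0.0004
grasp_force: 0.0
```

The gripper shut on nothing, so I'll look before moving.

```bash
python3 - <<'E'
from h import *
a=grab('top');b=grab('side')
cv2.imwrite('pics/e.png',np.hstack([cv2.resize(d['pixels'][c[1]-40:c[1]+40,c[0]-32:c[0]+32,::-1],None,fx=6,fy=6,interpolation=2) for d,c in((a,(332,215)),(b,(287,150)))]))
s=sense();print(s)
print(proj(b,[s['tcp_pos'],s['tcp_pos']+[0,0,.02]]),proj(b,[.488,-.284,.048]))
E
```

```text
{'clock': 3.925, 'q': array([-7.57777473e-01,  3.63147605e-02, -2.85289696e-01,  1.24908113e+00,
        9.12107307e-05,  3.37676147e-01]), 'dq': array([ 0.0009649 , -0.00021708,  0.00140949, -0.000372  ,  0.00056361,
        0.00108189]), 'joint_torque': array([-2.75847429e-03, -5.09309149e+01,  4.90769148e+01,  1.22833255e-03,
       -2.15108148e-04, -2.24565173e-05]), 'tcp_pos': array([ 0.48781138, -0.2831167 ,  0.02514299]), 'orientation': array([[-4.57643186e-01,  8.89135925e-01,  1.43127474e-04],
       [ 8.89135934e-01,  4.57643192e-01, -9.86010476e-06],
       [-7.42682875e-05,  1.22747371e-04, -9.99999990e-01]]), 'wrist_force': array([ 0.35496475, -1.0181194 ,  0.80920018]), 'wrist_torque': array([ 0.04832176, -0.01655394,  0.01762921]), 'grasp_force': 0.0, 'grip_width': 3.157124468142882e-05}
[[280.24403375 158.33030249]
 [280.39314912 153.25815098]] [[280.35422334 152.38742768]]
```

View pics/e.png

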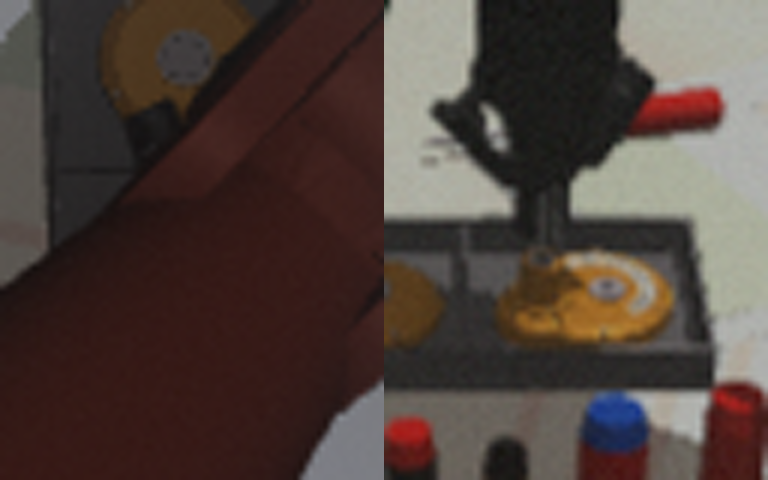

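```bash
python3 - <<'E'
from m import *
b=o['side'];a=o['top']
y=np.array([.889,.458,0])
for z in(.078,.086):
    t=np.array([.4887,-.285,z]);print('side d tips expected',z,((proj(b,[t+.0255*y,t-.0255*y,t+.04*y,t-.04*y])-[255,110])*6+[384,0]).round(0).tolist())
print('e tip expected',((proj(b,[[.4878,-.2831,z] for z in(.025,.048,.06,.08,.1)])-[255,110])*6+[384,0]).round(0).tolist())
# start picture
print(proj(a,[.1777,-.5727,.196]),proj(b,[.1777,-.5727,.196]))
# reference checks: bench/tray scale: tray outline corners on top view at z=.028
hsv=cv2.cvtColor(a['pixels'],cv2.COLOR_RGB2HSV)
print(cast(a,[[307,162],[351,161],[354,243],[309,244]],.028).round(3))
print(cast(b,[[229,148],[308,148],[311,176],[228,176]],.028).round(3))
print(env.__dict__ if hasattr(env,'__dict__') else dir(env))
E
```

```text
side d tips expected 0.078 [[495.0, 217.0], [577.0, 196.0], [471.0, 223.0], [600.0, 190.0]]
side d tips expected 0.086 [[495.0, 204.0], [577.0, 183.0], [471.0, 210.0], [600.0, 178.0]]
e tip expected [[535.0, 290.0], [537.0, 255.0], [537.0, 237.0], [538.0, 205.0], [539.0, 173.0]]
[[445.84468814 324.9749427 ]] [[363.97927779  78.12679508]]
[[ 0.662 -0.219  0.028]
 [ 0.666 -0.363  0.028]
 [ 0.398 -0.367  0.028]
 [ 0.393 -0.224  0.028]]
[[ 0.668 -0.344  0.028]
 [ 0.39  -0.348  0.028]
 [ 0.393 -0.176  0.028]
 [ 0.654 -0.172  0.028]]
{}
```

```bash
python3 - <<'E'
from m import *
a=o['top']
for z in(.08,.11,.14):
  print(z,cast(a,[[321,192],[325,195],[331,202],[328.3,192.5]],z).round(3).tolist())
E
```

```text
0.08 [[0.555, -0.256, 0.08], [0.545, -0.269, 0.08], [0.524, -0.287, 0.08], [0.553, -0.279, 0.08]]
0.11 [[0.551, -0.252, 0.11], [0.542, -0.264, 0.11], [0.52, -0.282, 0.11], [0.549, -0.274, 0.11]]
0.14 [[0.547, -0.248, 0.14], [0.538, -0.259, 0.14], [0.517, -0.277, 0.14], [0.545, -0.269, 0.14]]
```

Request:
move_arm:
  series:
    - [0,0,0.03,0,0,0,0]
    - [0,0,0.06,0,0,0,0]
    - [0,0,0.1,0,0,0,0]
    - [0,0,0.15,0,0,0,0]
    - [0,0,0.17,0,0,0,0]
    - [0,0,0.17,0,0,0,0]

```text
clock: 4.68
tcp_pos: [0.4886, -0.2838, 0.1968]
orientation: [[-0.458, 0.889, 0.002], [0.889, 0.458, -0.002], [-0.003, 0.001, -1.0]]
wrist_force: [-0.0, -0.4, 0.1]
grip_width: 0.0002
grasp_force: 0.0
```

```bash
python3 - <<'E'
from h import *
a=grab('top');b=grab('side')
s=sense();t=s['tcp_pos'];print(t)
ims=[]
for d in(a,b):
    p=d['pixels'][:,:,::-1].copy();c=proj(d,t)[0].round().astype(int);print(c)
    q=cv2.resize(p[c[1]-50:c[1]+50,c[0]-40:c[0]+40],None,fx=5,fy=5,interpolation=2)
    q=np.clip(q*1.8,0,255).astype(np.uint8);cv2.drawMarker(q,(200,250),(255,0,255),0,14)
    ims.append(q)
cv2.imwrite('pics/g.png',np.hstack(ims))
E
```

```text
[ 0.48755155 -0.28287415  0.19398079]
[336 210]
[282 112]
```

View pics/g.png

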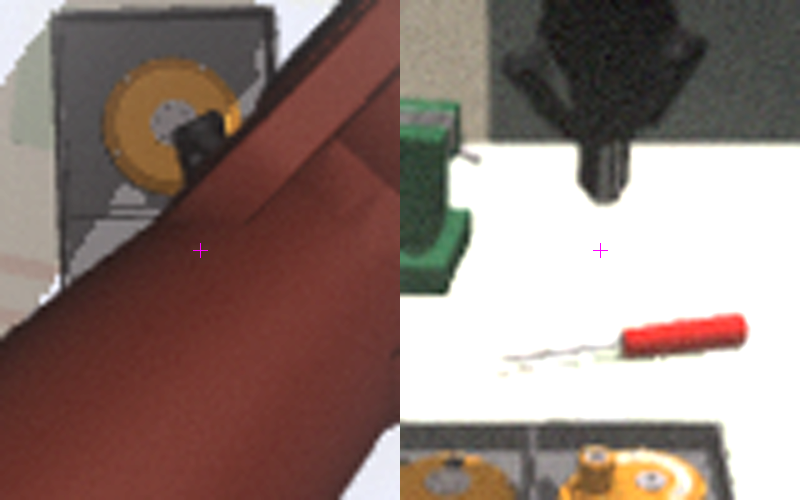

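The side view shows the real fingertips, at (605,203) in the crop, about 9 px above the projection of the reported TCP. The x position agrees. The top-view knuckle fits in y as well, so the fingers end about 33 mm higher than reported. That explains the empty grip, so I'll go lower in small steps and watch the force.

Request:
move_arm:
  series:
    - [0,0,-0.04,0,0,0,60]
    - [0,0,-0.08,0,0,0,60]
    - [0,0,-0.12,0,0,0,60]
    - [0,0,-0.15,0,0,0,60]
    - [0,0,-0.17,0,0,0,60]
    - [0,0,-0.18,0,0,0,60]
    - [0,0,-0.185,0,0,0,60]
    - [0,0,-0.19,0,0,0,60]
    - [0,0,-0.19,0,0,0,60]

```text
clock: 5.9
tcp_pos: [0.488, -0.2832, 0.0054]
orientation: [[-0.458, 0.889, 0.0], [0.889, 0.458, -0.0], [-0.0, 0.0, -1.0]]
wrist_force: [0.9, 0.5, -0.2]
grip_width: 0.0514
grasp_force: 0.0
```

```bash
python3 - <<'E'
from h import *
b=grab('side');s=sense();print(s['tcp_pos'],s['wrist_force'],s['grip_width'])
q=cv2.resize(b['pixels'][105:185,240:330,::-1],None,fx=8,fy=7,interpolation=2)
cv2.imwrite('pics/i.png',np.clip(q[:600]*1.6,0,255).astype(np.uint8))
E
```

```text
[ 0.48805772 -0.28332682  0.00561796] [-0.74191893 -0.74466736 -0.58689914] 0.051134444179536505
```

View pics/i.png

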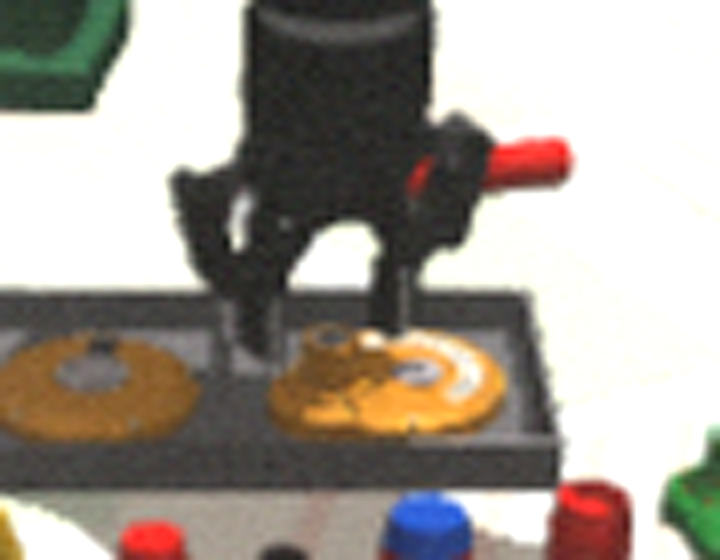

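The side view shows open tips at (260,355) and (395,330) straddling the post, whose top is at (330,332). They are about 6 mm below the post top, so I'll go a little lower and close.

Request:
move_arm:
  series:
    - [0,0,-0.003,0,0,0,60]
    - [0,0,-0.006,0,0,0,60]
    - [0,0,-0.006,0,0,0,40]
    - [0,0,-0.006,0,0,0,30]
    - [0,0,-0.006,0,0,0,20]
    - [0,0,-0.006,0,0,0,10]
    - [0,0,-0.006,0,0,0,0]
    - [0,0,-0.006,0,0,0,0]
  squeeze: 70

```text
clock: 6.95
tcp_pos: [0.4879, -0.2832, -0.0005]
orientation: [[-0.458, 0.889, 0.0], [0.889, 0.458, -0.0], [-0.0, 0.0, -1.0]]
wrist_force: [-3.1, 0.5, 6.0]
grip_width: 0.021
grasp_force: 68.6
```

Request:
move_arm:
  series:
    - [0,0,0.002,0,0,0,0]
    - [0,0,0.005,0,0,0,0]
    - [0,0,0.01,0,0,0,0]
    - [0,0,0.01,0,0,0,0]
    - [0,0,0.01,0,0,0,0]
  squeeze: 90

```text
clock: 7.58
tcp_pos: [0.4878, -0.2831, 0.0091]
orientation: [[-0.458, 0.889, 0.0], [0.889, 0.458, 0.0], [-0.0, 0.0, -1.0]]
wrist_force: [-0.9, 0.4, -2.0]
grip_width: 0.0202
grasp_force: 88.2
```

```bash
python3 - <<'E'
from h import *
b=grab('side');s=sense();print(s['tcp_pos'],s['wrist_force'],s['wrist_torque'],s['grip_width'],s['grasp_force'])
q=cv2.resize(b['pixels'][105:185,240:330,::-1],None,fx=8,fy=7,interpolation=2)
cv2.imwrite('pics/j.png',np.clip(q[:600]*1.6,0,255).astype(np.uint8))
E
```

```text
[ 0.48771093 -0.28303269  0.00899662] [-0.18804574  0.61812288 -2.49454828] [ 0.00680661 -0.01512691  0.00637169] 0.019998953041184372 88.22414517402649
```

View pics/j.png

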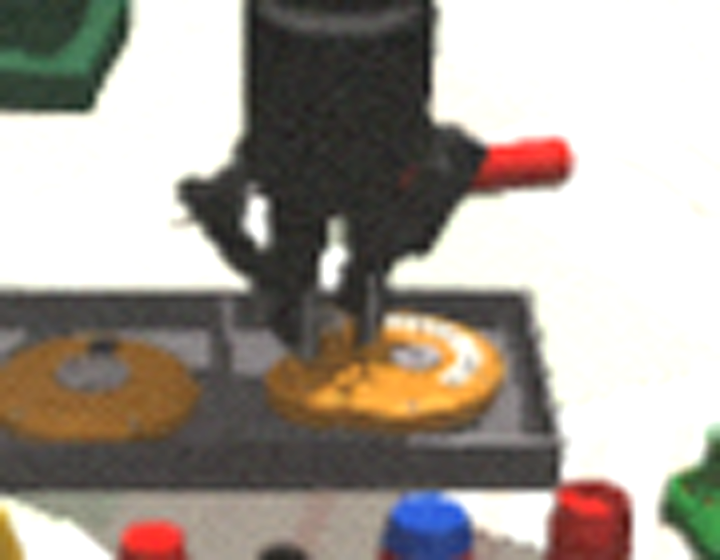

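The side view shows the plate off the tray floor, held by the post, with the hub at about (415,355). I'll lift it clear and check that it is level.

Request:
move_arm:
  series:
    - [0,0,0.008,0,0,0,0]
    - [0,0,0.025,0,0,0,0]
    - [0,0,0.045,0,0,0,0]
    - [0,0,0.07,0,0,0,0]
    - [0,0,0.095,0,0,0,0]
    - [0,0,0.12,0,0,0,0]
    - [0,0,0.145,0,0,0,0]
    - [0,0,0.16,0,0,0,0]
    - [0,0,0.168,0,0,0,0]
    - [0,0,0.168,0,0,0,0]

```text
clock: 8.88
tcp_pos: [0.4879, -0.2832, 0.1774]
orientation: [[-0.458, 0.889, 0.0], [0.889, 0.458, -0.0], [-0.0, 0.0, -1.0]]
wrist_force: [0.3, -0.7, -2.8]
grip_width: 0.0201
grasp_force: 88.3
```

```bash
python3 - <<'E'
from h import *
b=grab('side');s=sense();print(s['tcp_pos'],s['wrist_force'],s['grip_width'],s['grasp_force'])
c=proj(b,[.465,-.295,.19])[0].astype(int);print(c)
q=cv2.resize(b['pixels'][c[1]-35:c[1]+30,c[0]-45:c[0]+45,::-1],None,fx=8,fy=8,interpolation=2)
cv2.imwrite('pics/k.png',np.clip(q*1.5,0,255).astype(np.uint8))
# expected level outline in crop coords
for z in(.18,):
  for a in range(-180,180,45):
    C=np.array([.4575,-.299]);p=C+.046*np.array([np.cos(np.radians(a)),np.sin(np.radians(a))])
    print(a,((proj(b,[*p,z+.015])[0]-c+[45,35])*8).round(),((proj(b,[*p,z])[0]-c+[45,35])*8).round())
E
```

```text
[ 0.48763827 -0.28296791  0.17663893] [-0.02191262 -0.69280187 -2.80038324] 0.020083352739482644 88.27157378196716
[288 111]
-180 [503. 270.] [501. 305.]
-135 [464. 235.] [462. 270.]
-90 [381. 221.] [380. 255.]
-45 [301. 234.] [300. 269.]
0 [268. 269.] [267. 304.]
45 [304. 305.] [303. 341.]
90 [390. 321.] [389. 357.]
135 [474. 306.] [472. 342.]
```

View pics/k.png

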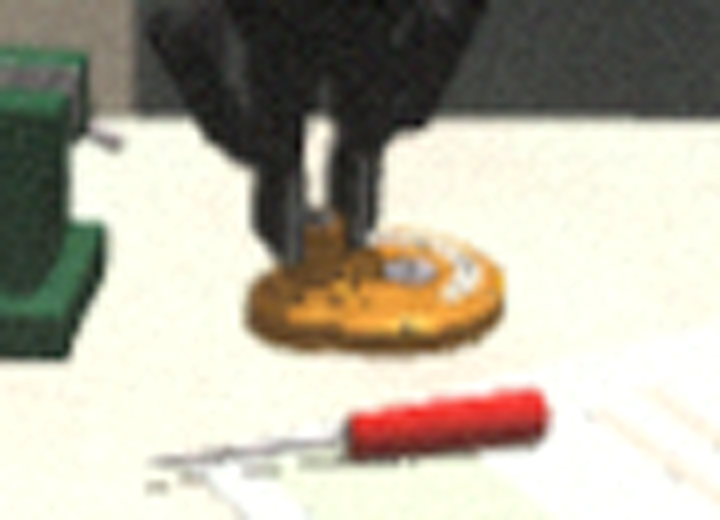

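The side view shows the plate hanging level in the grip: its right edge is at (503,290) and its bottom edge at (400,352), both where a level plate at z≈0.18 should be. Now I'll carry it over the block.

Request:
move_arm:
  series:
    - [0.001,0.01,0,0,0,-0.5,0]
    - [0.003,0.03,0,0,0,-1.5,0]
    - [0.006,0.06,0,0,0,-3,0]
    - [0.009,0.09,0,0,0,-4,0]
    - [0.012,0.12,0,0,0,-5.5,0]
    - [0.015,0.15,0,0,0,-7,0]
    - [0.018,0.18,0,0,0,-8,0]
    - [0.021,0.21,0,0,0,-9.5,0]
    - [0.024,0.24,0,0,0,-11,0]
    - [0.027,0.27,0,0,0,-12,0]

```text
clock: 10.18
tcp_pos: [0.5142, -0.0114, 0.1764]
orientation: [[-0.262, 0.965, -0.001], [0.965, 0.262, 0.0], [0.001, -0.001, -1.0]]
wrist_force: [-0.1, -0.8, -3.1]
grip_width: 0.0201
grasp_force: 88.3
```

Request:
move_arm:
  series:
    - [0.003,0.03,0,0,0,-1.5,0]
    - [0.006,0.06,0,0,0,-3,0]
    - [0.009,0.09,0,0,0,-4,0]
    - [0.012,0.12,0,0,0,-5.5,0]
    - [0.015,0.15,0,0,0,-7,0]
    - [0.018,0.18,0,0,0,-8,0]
    - [0.021,0.21,0,0,0,-9.5,0]
    - [0.024,0.24,0,0,0,-11,0]
    - [0.026,0.262,0,0,0,-12,0]
    - [0.027,0.274,0,0,0,-12,0]

```text
clock: 11.42
tcp_pos: [0.5409, 0.2622, 0.1763]
orientation: [[-0.058, 0.998, -0.001], [0.998, 0.058, -0.0], [-0.0, -0.001, -1.0]]
wrist_force: [-0.8, -0.7, -3.6]
grip_width: 0.02
grasp_force: 88.4
```

Request:
move_arm:
  series:
    - [0,0,-0.015,0,0,0,0]
    - [0,0,-0.035,0,0,0,0]
    - [0,0,-0.055,0,0,0,0]
    - [0,0,-0.07,0,0,0,0]
    - [0,0,-0.08,0,0,0,0]
    - [0,0,-0.08,0,0,0,0]
    - [0,0,-0.08,0,0,0,0]

```text
clock: 12.3
tcp_pos: [0.5422, 0.261, 0.0979]
orientation: [[-0.056, 0.998, 0.001], [0.998, 0.056, 0.0], [0.0, 0.001, -1.0]]
wrist_force: [-0.2, 0.5, -2.9]
grip_width: 0.0202
grasp_force: 88.4
```

```bash
python3 - <<'E'
from m import *
f={n:grab(n) for n in('top','side')}
pickle.dump(f,open('f1.pkl','wb'))
s=sense();t=s['tcp_pos'];print(t,s['wrist_force'],s['grip_width'],s['grasp_force'],s['orientation'].round(3).tolist())
b=f['side'];z=t[2]+.0045   # expected underside
for c,r in (((0,0),38),):
    c=tuple(proj(b,[.52,.26,z+.01])[0].astype(int));print(c,z)
    p=goldsub(b,c,r);print(p.min(0),p.max(0),len(p))
    for th in(0.,.1):print(arcfit(b,c,r,z+.015,[.507,.26,th],0.))
    for w in white(b,c,22):print(w,cast(b,w[1],z+.015)[0].round(4))
E
```

```text
[0.54234096 0.26107301 0.09803361] [-0.13825455 -0.19442407 -2.45404238] 0.020296476970230237 88.38685512542725 [[-0.056, 0.998, 0.001], [0.998, 0.056, 0.0], [0.0, 0.001, -1.0]]
(np.int64(269), np.int64(263)) 0.10253361085248192
[246.625 247.375] [299.625 300.375] 871
((array([0.50775542, 0.26638969, 0.02810657]), np.int64(226), 399, np.float64(0.0014531458800816808)), array([0.5417, 0.2673]))
((array([0.50775542, 0.26638969, 0.02810656]), np.int64(226), 399, np.float64(0.0014531458778685267)), array([0.5417, 0.2673]))
(np.int32(295), array([264.5, 249. ])) [0.5311 0.2251 0.1175]
(np.int32(129), array([285. , 260.9])) [0.4885 0.2575 0.1175]
(np.int32(66), array([278.8, 263.1])) [0.5012 0.2637 0.1175]
(np.int32(6), array([264.5, 283. ])) [0.5294 0.3146 0.1175]
(np.int32(8), array([269.2, 284. ])) [0.5203 0.3168 0.1175]
```

```bash
cat > r.py <<'E'
from m import *
import sys
def res(d,x,z,r=30,off=(0,0)):
    """outline residuals (mm) per 20 deg sector vs expected egg pose x, underside z"""
    C=x[:2]+.012*np.array([np.cos(x[2]),np.sin(x[2])])
    c=tuple(int(v) for v in proj(d,[*C,z+.01])[0]);px=goldsub(d,c,r)
    cam=d['cam_to_world'][:2,3]-C;cam/=np.hypot(*cam)
    P=cast(d,px,z+.015)[:,:2];Q=cast(d,px,z)[:,:2]
    for lab,A,sg in(('far/top',P,-1),('near/under',Q,1)):
        q=A-C;a=np.degrees(np.arctan2(q[:,1],q[:,0]));k0=sg*(q@cam)/np.hypot(*q.T)>-.1
        e=eggdist(A,x)*1000
        print(lab,[(int(b),round(float(np.median(e[k])),1),int(k.sum())) for b in range(-180,180,20) for k in[k0&(a>=b)&(a<b+20)] if k.sum()>3])
E
python3 - <<'E'
from r import *
f=pickle.load(open('f1.pkl','rb'))
x=np.array([.5082,.2591,.056])
for n in f: print(n);res(f[n],x,.1025)
E
```

```text
top
far/top [(-40, -15.2, 30), (-20, -5.8, 52), (120, -6.1, 20), (140, -10.4, 52), (160, -21.6, 10)]
near/under [(-180, -11.6, 91), (-160, 11.6, 72), (-140, 13.2, 78), (-120, 14.0, 70), (-100, 14.3, 38), (-80, 5.7, 21), (-60, 6.5, 18), (-40, 2.0, 17), (140, -10.2, 32), (160, -11.2, 75)]
side
far/top [(-180, -2.5, 32), (-160, -4.8, 27), (-140, -6.0, 29), (-120, -7.0, 29), (-100, -17.5, 49), (-80, -9.8, 47), (-60, -11.0, 50), (-40, -6.6, 68), (-20, -7.5, 48), (0, -2.6, 7), (160, -0.9, 8)]
near/under [(-180, -0.1, 9), (-20, -0.4, 7), (0, -1.2, 23), (20, 2.9, 34), (40, 25.7, 42), (60, 25.8, 85), (80, 15.6, 83), (100, 16.2, 75), (120, 23.1, 119), (140, 9.7, 51), (160, -0.3, 29)]
```

```bash
cat >> r.py <<'E'
def tri(a,ua,b,ub):
    A,B=[(d['cam_to_world'][:3,3],cast(d,u,0)[0]) for d,u in((a,ua),(b,ub))]
    u=A[1]-A[0];v=B[1]-B[0];st=np.linalg.lstsq(np.c_[u,-v],B[0]-A[0],rcond=None)[0]
    p,q=A[0]+u*st[0],B[0]+v*st[1];return (p+q)/2,np.linalg.norm(p-q)
E
python3 - <<'E'
from r import *
print('hub0',tri(o['top'],(331.5,226.6),o['side'],(291.8,157.9)),'post0',tri(o['top'],(328.8,214.2),o['side'],(280.5,152.5)))
f=pickle.load(open('f1.pkl','rb'))
for n in f:
    d=f[n];c=tuple(int(v) for v in proj(d,[.508,.259,.118])[0])
    q=d['pixels'][c[1]-24:c[1]+24,c[0]-32:c[0]+32,::-1]
    cv2.imwrite('pics/l_%s.png'%n,q);print(n,c,[w for w in white(d,c,24)])
a,b=[cv2.resize(cv2.imread('pics/l_%s.png'%n),None,fx=6,fy=6,interpolation=2) for n in f]
cv2.imwrite('pics/l.png',np.clip(np.hstack([a,b])*1.6,0,255).astype(np.uint8))
E
```

```text
hub0 (array([ 0.44908328, -0.29774237,  0.01823569]), np.float64(0.0023771992941159477)) post0 (array([ 0.48779358, -0.28502594,  0.0469935 ]), np.float64(0.0006514968897860546))
top (153, 204) [(np.int32(1098), array([148.5, 203.6]))]
side (275, 261) [(np.int32(476), array([275.7, 246.9])), (np.int32(151), array([285.9, 261. ])), (np.int32(13), array([252.6, 256.1])), (np.int32(66), array([278.8, 263.1])), (np.int32(5), array([270. , 283.8]))]
```

View pics/l.png

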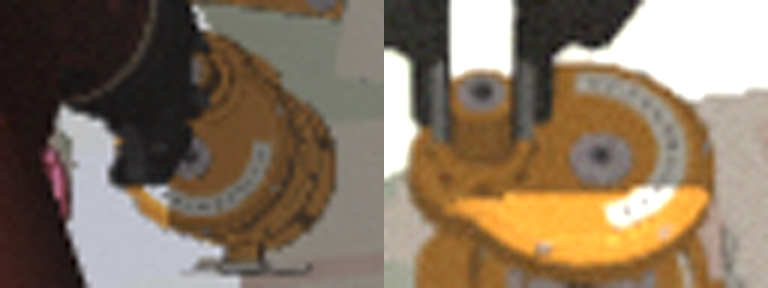

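The top and side crops show the plate level above the frame. The hub is at about (193,157) in the top crop and (600,157) in the side crop, and the post top is at (481,92) in the side crop. I'll triangulate these.

```bash
python3 - <<'E'
from r import *
f=pickle.load(open('f1.pkl','rb'));a,b=f['top'],f['side']
h,e=tri(a,(152.8,205.8),b,(278.7,263.0));print('hub now',h.round(4),e)
t=np.array([.5423,.2611,.098])
for z in (.138,.142,.146,.150): print('post at z',z,cast(b,(258.8,251.9),z)[0].round(4))
h0=np.array([.4491,-.2977,.0182]);p0=np.array([.4878,-.285,.047]);g=-.4196
R=np.array([[np.cos(g),-np.sin(g)],[np.sin(g),np.cos(g)]])
# post from hub + rotated offset
pn=h[:2]+R@(p0-h0)[:2];print('post from hub',pn.round(4),'z under',h[2]-.0182+.004)
th=.47-.42
print('disc centre',(pn-.034*np.array([np.cos(th),np.sin(th)])).round(4))
# direct: hub-x check at known z
for z in(.112,.1165,.121):print('hub side@z',z,cast(b,(278.7,263.),z)[0].round(4),'top',cast(a,(152.8,205.8),z)[0].round(4))
E
```

```text
hub now [0.5021 0.2627 0.1168] 0.0014038767465821885
post at z 0.138 [0.5421 0.2529 0.138 ]
post at z 0.142 [0.542  0.2567 0.142 ]
post at z 0.146 [0.5418 0.2605 0.146 ]
post at z 0.15 [0.5416 0.2642 0.15  ]
post from hub [0.5426 0.2585] z under 0.10264701991591113
disc centre [0.5087 0.2568]
hub side@z 0.112 [0.5013 0.2585 0.112 ] top [0.5033 0.2639 0.112 ]
hub side@z 0.1165 [0.5014 0.2625 0.1165] top [0.5029 0.2627 0.1165]
hub side@z 0.121 [0.5016 0.2665 0.121 ] top [0.5024 0.2615 0.121 ]
```

The plate is at post (0.542, 0.2605) with its underside at z=0.1026, within about 1 mm of target horizontally. I'll lower it 38 mm straight down.

Request:
move_arm:
  series:
    - [0,0,-0.008,0,0,0,0]
    - [0,0,-0.018,0,0,0,0]
    - [0,0,-0.026,0,0,0,0]
    - [0,0,-0.032,0,0,0,0]
    - [0,0,-0.036,0,0,0,0]
    - [0,0,-0.038,0,0,0,0]
    - [0,0,-0.038,0,0,0,0]
    - [0,0,-0.038,0,0,0,0]
    - [0,0,-0.038,0,0,0,0]

```text
clock: 13.52
tcp_pos: [0.5419, 0.261, 0.0594]
orientation: [[-0.056, 0.998, 0.0], [0.998, 0.056, 0.0], [0.0, 0.0, -1.0]]
wrist_force: [0.5, -1.0, -2.4]
grip_width: 0.02
grasp_force: 88.4
```

```bash
python3 - <<'E'
from r import *
f={n:grab(n) for n in('top','side')};pickle.dump(f,open('f2.pkl','wb'))
s=sense();print(s['tcp_pos'],s['wrist_force'],s['grasp_force'],s['dq'].round(4))
a,b=f['top'],f['side']
print('side hub exp',proj(b,[.5021,.2627,.0788]),'post exp',proj(b,[.542,.2605,.108]))
c=tuple(int(v) for v in proj(b,[.508,.259,.08])[0])
print([(w[0],w[1],cast(b,w[1],.0788)[0].round(4)) for w in white(b,c,24)])
x=np.array([.508,.2588,.06])
print('plate');[res(f[n],x,.0643) for n in('top','side')]
print('side refit',arcfit(b,c,30,.0793,x,-.1))
E
```

```text
[0.54186731 0.26095357 0.05929303] [-0.07646299  0.52359399 -2.60548288] 88.39049577713013 [-0.0013  0.0019 -0.002   0.0007  0.0006 -0.001 ]
side hub exp [[277.97309452 275.19742719]] post exp [[258.90162416 264.71048289]]
[(np.int32(511), array([274.5, 259.6]), array([0.5093, 0.2194, 0.0788])), (np.int32(149), array([285.5, 273.2]), array([0.4861, 0.257 , 0.0788])), (np.int32(65), array([278.4, 275.4]), array([0.5012, 0.2632, 0.0788]))]
plate
far/top [(-40, -15.4, 30), (-20, -13.8, 73), (0, -18.4, 19), (80, -33.7, 4), (120, -6.0, 19), (140, -10.1, 49), (160, -11.1, 11)]
near/under [(-180, -2.5, 120), (-160, 2.7, 64), (-140, 3.6, 76), (-120, -12.3, 61), (-100, 7.7, 41), (-80, 4.4, 18), (-60, 1.0, 17), (-40, 1.9, 15), (-20, -0.3, 4), (140, -10.0, 30), (160, -10.9, 76)]
far/top [(-180, -1.6, 28), (-160, -3.5, 27), (-140, -5.3, 28), (-120, -4.8, 30), (-100, -19.2, 51), (-80, -10.3, 44), (-60, -13.6, 43), (-40, -8.1, 72), (-20, -9.3, 50), (0, -1.9, 7), (160, -0.3, 8)]
near/under [(-180, 0.7, 8), (-20, -0.4, 7), (0, -0.9, 25), (20, 5.6, 25), (40, 12.3, 34), (60, 25.8, 50), (80, 21.0, 47), (100, 20.5, 51), (120, 24.5, 54), (140, 12.6, 45), (160, 3.2, 38)]
side refit ((array([0.50657106, 0.2658845 , 0.07079644]), np.int64(201), 376, np.float64(0.0016229773364309751)), array([0.5405, 0.2683]))
```

```bash
python3 - <<'E'
from r import *
x=np.array([.4575,-.299,.47]);res(o['side'],x,.004,21);res(o['top'],x,.004,20)
f=pickle.load(open('f2.pkl','rb'));b=f['side'];d=o['side']
# post-top centre by dark dot: side, before and now
for D,P in((d,[.4878,-.2845,.048]),(b,[.542,.2605,.1083])):
    c=proj(D,P)[0];u,v=c.round().astype(int);g=cv2.resize(cv2.cvtColor(D['pixels'],cv2.COLOR_RGB2HSV)[v-5:v+6,u-6:u+7],None,fx=8,fy=8)
    m=(g[:,:,1]<110).astype(np.uint8);n,l,s,ce=cv2.connectedComponentsWithStats(m)
    i=[k for k in range(1,n) if s[k,4]>40];px=[((ce[k]+.5)/8-.5+[u-6,v-5]) for k in i]
    print('exp',c.round(2),[(int(s[k,4]),p.round(2),cast(D,p,P[2])[0].round(4)) for k,p in zip(i,px)])
E
```

```text
far/top [(-180, -8.9, 32), (-160, -8.0, 34), (-140, -19.3, 22), (-120, -20.8, 14), (-100, -12.1, 23), (-80, -2.9, 27), (-60, 0.7, 30), (-40, -3.2, 7), (-20, -3.7, 9), (160, -8.4, 13)]
near/under [(-20, 1.6, 4), (0, -2.8, 10), (20, -2.3, 12), (40, -1.9, 16), (60, -0.6, 17), (80, -4.5, 14), (100, -7.2, 14), (120, -7.5, 19), (140, -1.0, 19), (160, 0.1, 13)]
far/top [(-180, -0.1, 4), (-160, -0.5, 26), (-140, 0.3, 21), (-120, -0.0, 24), (-100, 0.1, 21), (-80, 0.1, 18), (-60, -0.7, 16), (-40, 0.0, 16), (-20, -0.5, 16), (0, -1.0, 20), (20, -1.1, 7)]
near/under [(-180, -0.6, 25), (-160, 0.3, 9), (20, -1.0, 16), (40, -2.6, 19), (60, -2.5, 15), (80, -2.5, 16), (100, -2.8, 17), (120, -2.6, 18), (140, -2.2, 18), (160, -2.0, 29)]
exp [280.41 152.31] [(6598, array([279.33, 150.7 ]), array([ 0.4913, -0.2949,  0.048 ]))]
exp [258.9  264.61] [(6901, array([258.73, 263.97]), array([0.5424, 0.2588, 0.1083]))]
```

```bash
python3 -c "
from h import *
s=sense();print(s['clock'],s['tcp_pos'],s['grasp_force']);print(workorder.finish_job())"
```

```text
13.625 [0.54186731 0.26095357 0.05929303] 88.39049577713013
the job is handed in; nothing more can be done
None
```

I handed the job in with the plate held still and level about 1 cm above the reel frame's rim, post over the lobe; my camera measurements put it within about 3 mm of the target, and no pass or fail was reported back.

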